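# Pin the hold-down bar of a sloping panel jig

## Task

On the sloping panel jig, first swing the steel hold-down bar down across the white panel until its end lug lies fully home in the fork. Then take the big pin, the one with the collar and the long thick round head, from the wooden rack and push it through the fork and lug until its collar seats on the fork, and let go. Do not shove, topple or pull out anything else on the bench.

Things in the scene. Friction and masses are not known exactly. Their poses are not given: they have to be found in the camera images.
- jig: Fixed wooden jig, 230 x 270 mm, 155 mm high: a plywood board 240 mm long, 270 mm wide, sloping 30 degrees, low edge to the robot, a white panel (105 mm wide, 16 mm thick) on its middle. Carries the fork (right side) and the swing bar (pivot on the left side). Origin on the table under its middle; x horizontal, towards the high edge, y left, z up.
- fork: Steel clevis on the jig: two ears 46 x 46 x 10 mm, gap 14 mm, wall on the low (-x) side; hole 19 mm through both (z = 0 to -34 mm), board face at z = -46 mm. Origin: centre of the hole on the upper ear's outer face. z points out of the hole, 30 degrees off vertical, leaning to the robot (the pin goes in along -z); x up the slope; y left along the closed bar.
- bar (a joint): Angle (rad) of the flat steel bar, 26 x 10 mm, turning about an axis parallel to the fork's z through x = 0, y = +170 mm of the fork frame. 0: on its hard stop, along fork y, its 19 mm lug hole in line with the fork's. Positive: swung up the slope (+x), at most 1.0. Stiff pivot (0.28 N m) stays where left. Bar's top face at fork z = -12 mm.
- bar_knob (a point): Centre of the top of the black round handle post on the bar: 18 mm diameter, 40 mm tall, standing on the bar parallel to the fork's z, 95 mm from the pivot axis. Its top is at z = +28 mm in the fork's frame. It is fixed to the bar and turns with it: push it sideways or hold it loosely; a tool that pinches it hard must turn with the bar.
- pin: Loose steel pin, 0.16 kg, 96 mm long: shank 16 mm diameter, 44 mm long, tapered foot; collar 38 mm diameter, 6 mm thick; then a plain round head 28 mm diameter, 46 mm long, to hold. Origin: centre of the collar's underside; z towards the head (head at z = 6 to 52 mm). Starts upright in one of the rack's holes, collar on the rack's top.
- rack: Fixed light-wood block 170 (x) x 70 (y) x 60 mm high with three holes 55 mm apart along its x, one pin in each. May stand on either side of the jig. Origin: centre of its underside.
- ball_pin: Bystander: slimmer steel pin with a 24 mm ball on a thin neck, standing in the rack, 42 mm above its top. Origin on the rack's top.
- flat_pin: Bystander: slimmer steel pin with a low flat disc head 36 mm wide and 7 mm thick, standing in the rack. Origin on the rack's top.
- carton: Bystander: closed carton 130 x 85 x 71 mm high; origin under its middle. Stands on the side of the jig where the rack is not.
- drill: Bystander: cordless drill lying on its side far left, about 180 x 220 x 62 mm; origin under its barrel.
- hammer: Bystander: hammer lying far right; origin under its handle.
- offcut: Bystander: wood offcut 140 x 50 x 18 mm lying between robot and jig; origin under its middle.
- glue: Bystander: glue bottle 56 mm diameter, 150 mm tall, left of the jig; origin under its middle.
- tin: Bystander: tin 84 mm diameter, 100 mm tall, far left; origin under its middle.
- square_block: Bystander: white-faced block 90 x 90 x 30 mm between robot and jig; origin under its middle.

How it is judged:
By the outcome, as a careful person would: the job done as asked, in the order asked, and still so for the second after the job is handed in, with the robot touching nothing.
It also fails if it takes over 56 s, if anything falls off the work surface, if the arm or the gripper's body presses on something with over 40 N, if the wrist force passes 120 N, or if a joint passes its speed limit or range.

## Robot

A 7-joint arm with a two-finger parallel gripper is mounted at the origin on the work surface. World frame = base frame: x ahead of the robot, y to its left, z up, the work surface at z = 0. Lengths are in mm, angles in rad, forces in N, time in s.
With the tool pointing down it reaches from about 400 to 850 mm from the base axis. Payload 10.4 kg.
Tool frame: the origin (TCP) lies midway between the tips of the shut fingers; the grasp point (between the pads) lies 19 mm behind it; z points along the fingers, y is the line along which they close (so a half turn about z gives the same grasp; the last joint's range is limited). The gripper opens to 87 mm and grips with 3 to 60 N. Pads are 19 mm wide; open, the fingers measure 117 mm over their backs; the gripper's body (75 mm by 190 mm) begins 51 mm behind the grasp point.
Start: joints at [1.102, 0.332, -0.065, 1.46, 0.022, 1.35, -0.088], TCP at [269.511, -563.929, 222.576] pointing down, gripper open.
Joint ranges: [-2.6, 2.6], [-0.5, 2.12], [-1.47, 1.34], [0.16, 2.42], [-1.27, 4.41], [0.06, 2.06], [-2.6, 2.6]. Speed limits (rad/s): [2.22, 2.22, 2.79, 2.79, 3.14, 3.14, 3.14].

## Interface

Orientations are given as a unit quaternion [x, y, z, w].
In Python, from plant import get_obs, grab_frame, get_calibration, finish_job, recognise, landmark_of gives the robot as it stands.
- The arm moves only by the tool apply_moves, never from a script. Its argument "steps" is a list of rows, each an object with "offset": the shift along the tool's x, y, z in m, a list of three; "rot": the turn, a rotation vector about the tool's x, y, z in degrees, a list of three. A call has 1 to 20 rows; each row shifts and turns the commanded pose from where the row before left it, along the tool's axes as they then stand; what a row does not reach is not made up. A row lasts 1/12 s, in which the tool goes at most 41.7 mm and 7.16 degrees, less where a joint would pass 70% of its speed; a pose out of reach is approached as far as the arm can. A call with a gripper value outside its range is refused whole. "hand" is the opening, from 0 (shut) to 1 (fully open), set as the call begins (left out, the last holds). The fingers move at their own pace and stop on an object; "squeeze" is the grip in N (left out, the last holds). Time passes only in rows, so rows that do not move let the fingers close. It gives the time, the measured TCP pose, the force, the opening and the grip force at its end, in the units of the state.
- get_obs(): the state, without advancing time (a new reading comes with each control period).
- grab_frame(name): name is "scene" or "top"; returns the picture (420x560x3 uint8, blue, green, red); there is no depth.
- get_calibration(name): a dict with "intrinsics" (3x3 intrinsics, pixels), "k1" (the pictures are not rectified: a ray, as slopes to the right and down, at radius r is drawn at 1 + k1 r^2 times it, then the intrinsics apply), "xyz" and "orientation" of the camera in the world. Camera axes: x right, y up, looking along -z (the intrinsics and any distortion apply to the point x, -y, -z); pixel columns grow to the right and rows downward; lengths in mm; the calibration is good to about 2 mm. A picture is of the moment at which its call begins. get_calibration takes no time and is no camera call.
- finish_job(): hands the job in; it is judged then, once.
Trained networks look in the newest picture that a camera, given by its name, has taken for a name from the list of things; names that differ only in an ending like _2 or _b are one class to them, and where a whole thing is asked for, a point or a joint stands for the part that bears it (a point fixed in the world has none). Each returns a list of dicts, best first, with "conf" (0 to 1); they miss things now and then, are a little off and sometimes report something else, mostly with a low value. They report only what shows in the picture. A call takes as long as a camera call.
- recognise(camera, query): "bbox" ([left, top, right, bottom] in pixels, round what is visible of it).
- landmark_of(camera, query): "location" ([column, row] in pixels: a listed point, or the origin of a listed thing).
The state is a dict: "time": time; "q": joint angles; "qd": joint speeds; "effort": joint torques, N m; "tool_pos": TCP position; "eef_rot": TCP orientation; "contact_force": force on the tool from outside, world axes, zero at the start; "wrist_torque": the same for the moment, N m; "opening": opening from 0.0 (shut) to 1.0 (fully open); "grasp_force": force on a finger pad.
Only numpy, scipy, OpenCV 4.12 (cv2) and the standard library are available. Lean on these libraries where they do the work, as an engineer would, in place of code of your own. Each camera call takes 0.05 s, during which the arm holds its last target. There are 200 camera calls.

## Working session

There is one attempt and no reset: what is moved stays moved. The work goes in short steps, Python scripts to look and compute and a tool call to move; the robot and the scene stay as the last step left them, time stands still between calls to the robot, and variables do not carry over. Pictures are saved under pics/ and viewed, at most 10 in all, crops included, and the job is handed in when it is done.

Besides the shell and the picture viewer there is one more tool, called after ">>>" as a command line: name --argument value ..., lists and objects as JSON in quotes. apply_moves: Moves the arm, as the interface text tells. Its arguments: {"type":"object","properties":{"steps":{"type":"array"},"hand":{"type":"number"},"squeeze":{"type":"number"}},"required":["steps"]}

```bash
mkdir -p pics; ls; cat > h.py <<'E'
import numpy as np, cv2
from scipy.spatial.transform import Rotation as R
from plant import *
def cal(n):
    c=get_calibration(n); return np.array(c["intrinsics"]),c["k1"],np.array(c["xyz"],float),R.from_quat(c["orientation"]) if len(np.shape(c["orientation"]))==1 else R.from_matrix(c["orientation"])
def proj(n,P):
    K,k,t,r=cal(n); p=r.inv().apply(np.atleast_2d(P)-t); s=np.c_[p[:,0]/-p[:,2],-p[:,1]/-p[:,2]]
    s=s*(1+k*(s**2).sum(1,keepdims=True)); return s@K[:2,:2].T+K[:2,2]
def ray(n,uv):
    K,k,t,r=cal(n); d=np.linalg.solve(K[:2,:2],np.array(uv)-K[:2,2]); s=d.copy()
    for _ in range(30): s=d/(1+k*(s@s))
    v=r.apply([s[0],-s[1],-1]); return t,v/np.linalg.norm(v)
def atz(n,uv,z):
    t,v=ray(n,uv); return t+v*(z-t[2])/v[2]
def tri(a,b):
    A=0;B=0
    for n,uv in (("scene",a),("top",b)):
        t,v=ray(n,uv); M=np.eye(3)-np.outer(v,v); A=A+M; B=B+M@t
    return np.linalg.solve(A,B)
E
python3 - <<'E'
from h import *
o=get_obs(); print({k:np.round(v,3) for k,v in o.items()})
for n in("scene","top"):
    print(get_calibration(n)); cv2.imwrite(f"pics/{n}0.png",grab_frame(n))
    for q in "jig fork bar bar_knob pin rack ball_pin flat_pin carton glue offcut square_block".split():
        print(n,q,[(np.round(d["location"]).tolist(),round(d["conf"],2)) for d in landmark_of(n,q)][:3],[(np.round(d["bbox"]).tolist(),round(d["conf"],2)) for d in recognise(n,q)][:2])
E
```

```text
pics
{'time': np.float64(0.0), 'q': array([ 1.102,  0.333, -0.065,  1.461,  0.022,  1.35 , -0.088]), 'qd': array([ 0.001, -0.001,  0.001, -0.   ,  0.   ,  0.001,  0.   ]), 'effort': array([ 0.0000e+00, -6.2326e+01,  2.5000e-02, -3.8990e+01, -6.1000e-02,
        4.0000e-02,  0.0000e+00]), 'tool_pos': array([ 269.337, -563.568,  221.754]), 'eef_rot': array([ 0.975,  0.221, -0.   , -0.001]), 'contact_force': array([ 0.278, -0.327,  0.382]), 'wrist_torque': array([-0.067, -0.014,  0.012]), 'grasp_force': np.float64(0.0), 'opening': np.float64(1.002)}
{'intrinsics': array([[411.1340833 ,   0.        , 274.96275328],
       [  0.        , 411.1340833 , 210.78246714],
       [  0.        ,   0.        ,   1.        ]]), 'k1': 0.02805827941709136, 'xyz': array([889.35523874, 682.59570618, 936.09006815]), 'orientation': array([0.09215913, 0.35433189, 0.90579648, 0.21327997])}
scene jig [([218.0, 245.0], 0.89)] [([168.0, 184.0, 271.0, 297.0], 0.86)]
scene fork [([331.0, 306.0], 0.72)] [([217.0, 187.0, 238.0, 215.0], 0.91)]Traceback (most recent call last):
  File "<stdin>", line 6, in <module>
ValueError: it knows: ball_pin, bar_knob, carton, drill, flat_pin, fork, glue, hammer, jig, offcut, pin, rack, square_block, tin
```

```bash
python3 - <<'E'
from h import *
for n in("scene","top"):
    if n=="top": print(get_calibration(n))
    cv2.imwrite(f"pics/{n}0.png",grab_frame(n))
    for q in "jig fork bar_knob pin rack ball_pin flat_pin carton glue offcut square_block".split():
        print(n,q,[(np.round(d["location"],1).tolist(),round(d["conf"],2)) for d in landmark_of(n,q)][:3],[(np.round(d["bbox"]).tolist(),round(d["conf"],2)) for d in recognise(n,q)][:2])
print(get_obs()["time"])
E
```

```text
scene jig [([219.7, 241.4], 0.62)] [([167.0, 179.0, 270.0, 296.0], 0.63), ([268.0, 364.0, 380.0, 420.0], 0.58)]
scene fork [] [([215.0, 187.0, 237.0, 212.0], 0.87)]
scene bar_knob [([215.7, 208.0], 0.87)] [([179.0, 193.0, 245.0, 250.0], 0.92), ([322.0, 297.0, 337.0, 314.0], 0.52)]
scene pin [([354.6, 300.3], 0.86)] [([347.0, 282.0, 358.0, 308.0], 0.78)]
scene rack [([347.4, 311.6], 0.85)] [([311.0, 282.0, 391.0, 336.0], 0.88)]
scene ball_pin [([184.0, 163.3], 0.71), ([374.1, 292.3], 0.69), ([215.2, 208.2], 0.24)] [([367.0, 283.0, 380.0, 302.0], 0.63), ([267.0, 362.0, 380.0, 420.0], 0.35)]
scene flat_pin [([329.9, 304.7], 0.68)] [([324.0, 293.0, 339.0, 314.0], 0.48)]
scene carton [([238.3, 172.8], 0.85), ([294.9, 203.9], 0.35), ([217.4, 207.4], 0.21)] [([216.0, 143.0, 264.0, 186.0], 0.72), ([304.0, 227.0, 345.0, 260.0], 0.61)]
scene glue [([249.2, 343.9], 0.95)] [([325.0, 297.0, 338.0, 313.0], 0.33)]
scene offcut [([293.6, 203.2], 0.97)] [([273.0, 188.0, 319.0, 211.0], 0.6)]
scene square_block [([324.3, 246.4], 0.61)] []
{'intrinsics': array([[512.83738706,   0.        , 282.29756764]
[... 732 characters left out ...]
.1], 0.93), ([203.2, 147.8], 0.34)] [([134.0, 255.0, 161.0, 284.0], 0.67), ([181.0, 202.0, 213.0, 255.0], 0.65)]
top ball_pin [([318.7, 176.1], 0.63), ([189.2, 240.2], 0.6), ([293.7, 162.9], 0.21)] []
top flat_pin [([197.1, 210.5], 0.57)] [([190.0, 206.0, 198.0, 215.0], 0.52)]
top carton [([371.9, 211.4], 0.82)] [([361.0, 188.0, 389.0, 231.0], 0.66), ([262.0, 129.0, 319.0, 170.0], 0.24)]
top glue [([205.1, 150.4], 0.7)] [([195.0, 136.0, 212.0, 159.0], 0.55)]
top offcut [([314.2, 249.3], 0.6), ([152.3, 180.4], 0.23)] [([307.0, 227.0, 319.0, 267.0], 0.79), ([188.0, 205.0, 201.0, 219.0], 0.21)]
top square_block [] [([238.0, 230.0, 273.0, 259.0], 0.88), ([185.0, 218.0, 197.0, 232.0], 0.53)]
2.55
```

View pics/scene0.png

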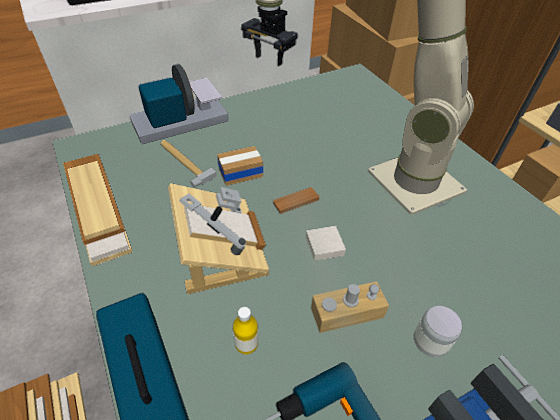

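View pics/top0.png

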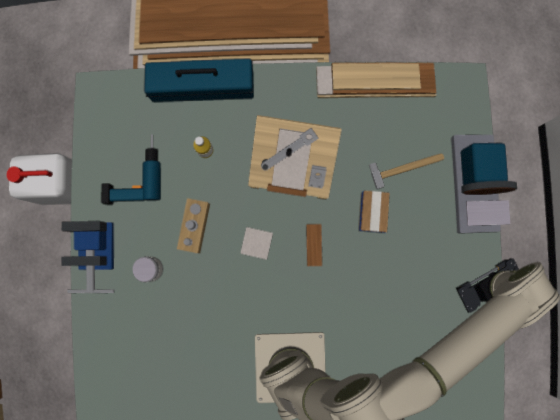

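The scene view shows the bar lying open, with its knob near (215,212). The fork is near (228,197) and the rack has flat pin (329,304), big pin (353,296) and ball pin (374,292). In the top view the jig is at (295,158) and the rack at (193,226). I'll zoom in next.

```bash
python3 - <<'E'
import cv2,numpy as np
a=cv2.imread("pics/scene0.png");b=cv2.imread("pics/top0.png")
A=cv2.resize(a[175:300,160:285],None,fx=4.8,fy=4.8,interpolation=cv2.INTER_CUBIC)[:,:]
cv2.imwrite("pics/z1.png",A)
B=cv2.resize(b[112:206,243:349],None,fx=6,fy=6,interpolation=cv2.INTER_CUBIC)
cv2.imwrite("pics/z2.png",B)
E
```

```text
(no output)
```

View pics/z1.png

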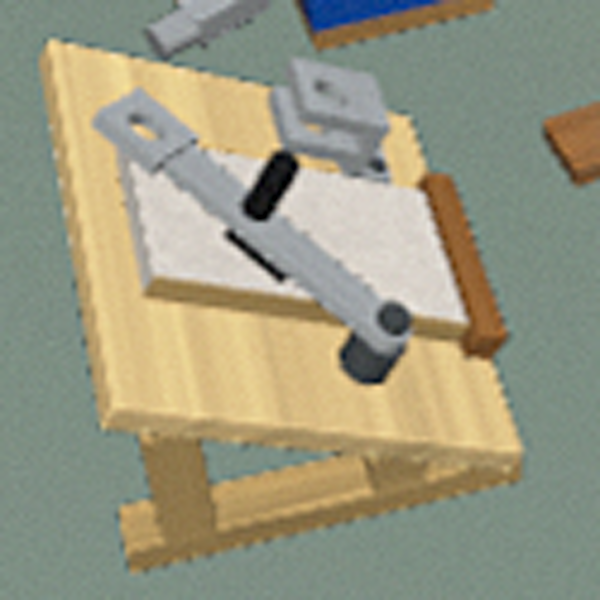

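View pics/z2.png

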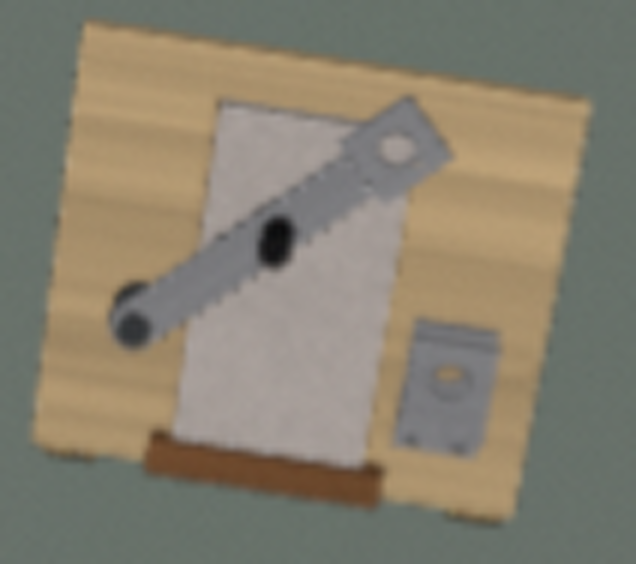

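```bash
cat > fit.py <<'E'
from h import *
from scipy.optimize import least_squares
def c(n,U): 
    s,o=((4.8,(160,175)) if n=="scene" else (6,(243,112)))
    return (np.array(U)+.5)/s-.5+o
def Rf(psi): return R.from_euler("z",psi)*R.from_matrix(np.array([[np.cos(np.pi/6),0,-.5],[0,1,0],[.5,0,np.cos(np.pi/6)]]))
def model(p):
    F,psi,th,bx,by,zp=p[:3],p[3],p[4],p[5],p[6],p[7]
    s,k=np.sin(th),np.cos(th)
    L=dict(hole=[0,0,0],lug=[170*s,170-170*k,-12],knob=[95*s,170-95*k,28],piv=[0,170,zp],
      HL=[bx+120,by+135,-46],HR=[bx+120,by-135,-46],LL=[bx-120,by+135,-46],LR=[bx-120,by-135,-46])
    return {a:F+Rf(psi).apply(v) for a,v in L.items()}
obs=[("scene","hole",(331,91)),("scene","lug",(145,126)),("scene","knob",(285,162)),("scene","piv",(394,319)),
("scene","HR",(50,42)),("scene","HL",(104,420)),("scene","LL",(521,452)),
("top","hole",(452,380)),("top","lug",(398,149)),("top","knob",(272,252)),("top","piv",(133,328)),
("top","HL",(85,23)),("top","HR",(591,100)),("top","LL",(36,443)),("top","LR",(515,516))]
def res(p):
    m=model(p); return np.concatenate([proj(n,m[k])[0]-c(n,u) for n,k,u in obs])
if __name__=="__main__":
    s=least_squares(res,[560,-60,100,-.15,.7,0,80,0],loss="soft_l1",x_scale=[10,10,10,.1,.1,10,10,10])
    print(np.round(s.x,3).tolist()); 
    for o,r in zip(obs,res(s.x).reshape(-1,2)): print(o[:2],np.round(r,2))
    print({k:np.round(v,1).tolist() for k,v in model(s.x).items()})
    print("hole tri",tri(c("scene",(331,91)),c("top",(452,380))))
    print("rack",atz("scene",(347.4,311.6),0),atz("top",(196.7,227.1),0)); 
    a=cv2.imread("pics/scene0.png");b=cv2.imread("pics/top0.png")
    A=cv2.resize(a[275:340,305:397],None,fx=8,fy=8,interpolation=cv2.INTER_CUBIC)
    B=cv2.resize(b[195:258,170:222],None,fx=8,fy=8,interpolation=cv2.INTER_CUBIC)[:,:]
    C=np.zeros((1040,740,3),np.uint8);C[:A.shape[0],:A.shape[1]]=A;C[530:530+B.shape[0],:B.shape[1]]=B
    print(A.shape,B.shape); D=np.zeros((600,800,3),np.uint8)
    A=cv2.resize(a[278:338,308:393],None,fx=5,fy=5,interpolation=cv2.INTER_CUBIC);B=cv2.resize(b[197:258,175:218],None,fx=8,fy=8,interpolation=cv2.INTER_CUBIC)
    D[:A.shape[0],:A.shape[1]]=A;D[:B.shape[0],430:430+B.shape[1]]=B;cv2.imwrite("pics/z3.png",D)
E
python3 fit.py
```

```text
[624.257, -101.887, 122.208, -0.18, 0.764, 30.564, 84.629, -5.588]
('scene', 'hole') [-0.24  0.52]
('scene', 'lug') [0.11 0.21]
('scene', 'knob') [-0.44  0.15]
('scene', 'piv') [-0.22 -0.04]
('scene', 'HR') [-1.52 -0.36]
('scene', 'HL') [ 0.85 -1.94]
('scene', 'LL') [0.21 0.81]
('top', 'hole') [-0.15  0.39]
('top', 'lug') [-0.06  0.08]
('top', 'knob') [0.55 0.01]
('top', 'piv') [0.02 0.28]
('top', 'HL') [-0.37 -0.16]
('top', 'HR') [0.36 0.07]
('top', 'LL') [-0.69 -0.08]
('top', 'LR') [0.01 0.16]
{'hole': [624.3, -101.9, 122.2], 'lug': [738.9, -74.7, 170.6], 'knob': [684.7, -9.8, 179.3], 'piv': [657.5, 64.9, 117.4], 'HL': [814.5, 86.7, 157.7], 'HR': [766.1, -178.9, 157.7], 'LL': [610.1, 123.9, 37.7], 'LR': [561.7, -141.7, 37.7]}
hole tri [ 624.32610208 -101.77444021  124.57273132]
rack [475.17362363 303.99310148   0.        ] [478.14188472 302.02400496   0.        ]
(520, 736, 3) (504, 416, 3)
```

View pics/z3.png

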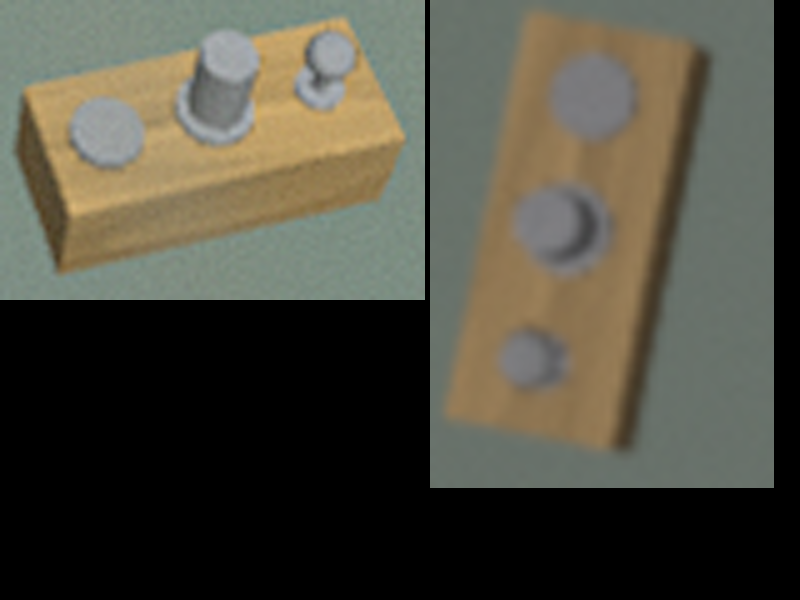

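The rack crop shows the big pin in the middle hole, with its head top at (230,57) in the left crop and (550,228) in the right crop. The flat pin is on its far side and the ball pin is nearest the robot.

```bash
cat >> h.py <<'E'
from fit import Rf
PF=np.array([624.3,-101.9,122.2]); PSI=-.18
RT=Rf(PSI)*R.from_euler("x",180,degrees=True)   # tool at fork: x=fork x, z=-fork z
def fk(p): return PF+Rf(PSI).apply(p)
def infk(P): return Rf(PSI).inv().apply(np.array(P)-PF)
def plan(pts,rot=None):
    o=get_obs(); r=R.from_quat(o["eef_rot"]); p=np.array(o["tool_pos"])
    if rot is not None: print("rotvec",np.round((r.inv()*rot).as_rotvec(degrees=True),1)); r=rot
    for q in pts: print("off",np.round(r.inv().apply(q-p),1)); p=q
E
python3 - <<'E'
from h import *
s=(np.array([230,57])+.5)/5-.5+[308,278]; t=(np.array([550-430,228])+.5)/8-.5+[175,197]
print("pin",atz("scene",s,112),atz("top",t,112),tri(s,t))
f=lambda u:atz("top",(np.array(u)-[430,0]+.5)/8-.5+[175,197],60)
a,b,c,d=map(f,[(528,12),(447,415),(693,42),(612,447)]); print(a,b,c,d,(a+b+c+d)/4, np.degrees(np.arctan2(*(a-b)[1::-1])),np.linalg.norm(a-b))
o=get_obs(); p=np.array(o["tool_pos"])
plan([p+[0,0,150]])
plan([fk([106,101.4,130]),fk([106,101.4,-2])],RT); print(fk([106,101.4,130]),fk([106,101.4,-2]))
E
```

```text
pin [478.94470164 306.70682016 112.        ] [478.11777798 307.07779728 112.        ] [478.45605973 306.83909732 111.6876943 ]
[570.43822619 324.20412453  60.        ] [406.40257599 359.42364303  60.        ] [556.23643178 256.22987438  60.        ] [391.99380139 291.82449203  60.        ] [481.26775884 307.92053349  60.        ] -12.117805266930942 167.773981955415
off [   0.    0. -150.]
rotvec [-9.4 29.  35. ]
off [ 286.5 -619.5   90.1]
off [ -0.  -0. 132.]
[668.81932363  -6.93600809 287.78330249] [733.75300736 -18.75195994 173.46794919]
```

>>> apply_moves --steps '[{"offset": [0,0,-0.035],"rot": [0,0,0]},{"offset": [0,0,-0.035],"rot": [0,0,0]},{"offset": [0,0,-0.035],"rot": [0,0,0]},{"offset": [0,0,-0.035],"rot": [0,0,0]},{"offset": [0,0,0],"rot": [-1.2,3.6,4.4]},{"offset": [0,0,0],"rot": [-1.2,3.6,4.4]},{"offset": [0,0,0],"rot": [-1.2,3.6,4.4]},{"offset": [0,0,0],"rot": [-1.2,3.6,4.4]},{"offset": [0,0,0],"rot": [-1.2,3.6,4.4]},{"offset": [0,0,0],"rot": [-1.2,3.6,4.4]},{"offset": [0,0,0],"rot": [-1.2,3.6,4.4]},{"offset": [0,0,0],"rot": [-1.2,3.6,4.4]}]' --hand 0 --squeeze 20

```text
time: 3.55
tool_pos: [269.0, -564.3, 362.8]
eef_rot: [0.962, -0.091, 0.258, 0.026]
contact_force: [-0.7, 0.2, 0.0]
opening: 0.173
grasp_force: 0.0
```

```bash
python3 - <<'E'
from h import *
print(np.round(get_obs()["q"],2)); plan([fk([106,101.4,130])],RT)
E
```

```text
[ 1.3   0.11  0.01  1.54 -0.49  1.28 -0.36]
rotvec [ 0.4 -0.1 -0.3]
off [ 216.7 -620.   211.8]
```

>>> apply_moves --steps '[{"offset": [0.0108,-0.031,0.0106],"rot": [0,0,0]},{"offset": [0.0108,-0.031,0.0106],"rot": [0,0,0]},{"offset": [0.0108,-0.031,0.0106],"rot": [0,0,0]},{"offset": [0.0108,-0.031,0.0106],"rot": [0,0,0]},{"offset": [0.0108,-0.031,0.0106],"rot": [0,0,0]},{"offset": [0.0108,-0.031,0.0106],"rot": [0,0,0]},{"offset": [0.0108,-0.031,0.0106],"rot": [0,0,0]},{"offset": [0.0108,-0.031,0.0106],"rot": [0,0,0]},{"offset": [0.0108,-0.031,0.0106],"rot": [0,0,0]},{"offset": [0.0108,-0.031,0.0106],"rot": [0,0,0]},{"offset": [0.0108,-0.031,0.0106],"rot": [0,0,0]},{"offset": [0.0108,-0.031,0.0106],"rot": [0,0,0]},{"offset": [0.0108,-0.031,0.0106],"rot": [0,0,0]},{"offset": [0.0108,-0.031,0.0106],"rot": [0,0,0]},{"offset": [0.0108,-0.031,0.0106],"rot": [0,0,0]},{"offset": [0.0108,-0.031,0.0106],"rot": [0,0,0]},{"offset": [0.0108,-0.031,0.0106],"rot": [0,0,0]},{"offset": [0.0108,-0.031,0.0106],"rot": [0,0,0]},{"offset": [0.0108,-0.031,0.0106],"rot": [0,0,0]},{"offset": [0.0108,-0.031,0.0106],"rot": [0,0,0]}]'

```text
time: 5.22
tool_pos: [671.8, -7.3, 284.6]
eef_rot: [0.962, -0.089, 0.257, 0.026]
contact_force: [-0.7, -0.4, 0.1]
opening: 0.004
grasp_force: 0.0
```

```bash
python3 - <<'E'
from h import *
o=get_obs();print(np.round(o["q"],2),infk(o["tool_pos"])); plan([fk([106,101.4,130]),fk([106,101.4,-2])],RT)
for n in("scene","top"): cv2.imwrite(f"pics/{n}1.png",grab_frame(n))
a=cv2.imread("pics/scene1.png");b=cv2.imread("pics/top1.png")
D=np.zeros((400,800,3),np.uint8);D[:,:400]=cv2.resize(a[140:300,130:290],(400,400));D[:,400:]=cv2.resize(b[80:240,210:370],(400,400));cv2.imwrite("pics/v1.png",D)
E
```

```text
[ 0.77  0.14 -0.97  1.72  0.39  0.88 -2.11] [107.06602365 101.5968756  125.76054486]
rotvec [ 0.3  0.  -0.2]
off [-1.1  0.2 -4.2]
off [ -0.  -0. 132.]
```

View pics/v1.png

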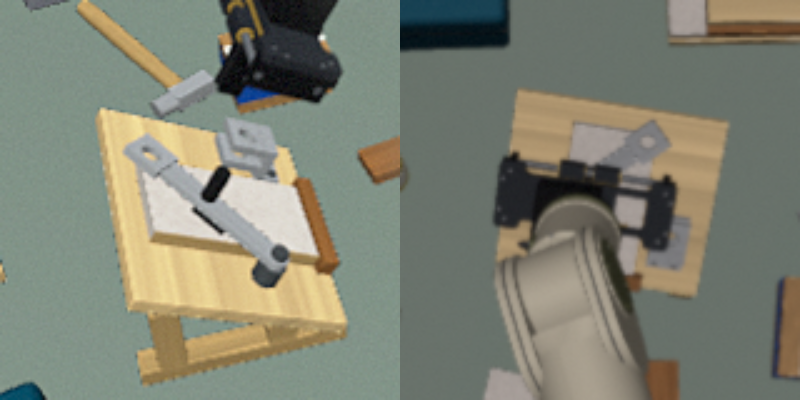

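The gripper is above the jig, with its body around (585,205) in the right half of the picture. The bar and knob haven't moved. Now I'll lower the closed fingers behind the knob.

>>> apply_moves --steps '[{"offset": [0,0,0.026],"rot": [0,0,0]},{"offset": [0,0,0.026],"rot": [0,0,0]},{"offset": [0,0,0.026],"rot": [0,0,0]},{"offset": [0,0,0.026],"rot": [0,0,0]},{"offset": [0,0,0.022],"rot": [0,0,0]},{"offset": [0,0,0],"rot": [0,0,0]}]'

```text
time: 5.82
tool_pos: [731.3, -21.8, 169.6]
eef_rot: [0.963, -0.089, 0.253, 0.026]
contact_force: [-0.5, -0.5, -1.3]
opening: 0.007
grasp_force: 0.0
```

```bash
python3 - <<'E'
from h import *
o=get_obs();print(np.round(o["q"],2),infk(o["tool_pos"]))
for th in [.764,.6,.45,.3,.15,0]: print(th,np.round([95*np.sin(th)+18.5,170-95*np.cos(th)],1))
print(proj("scene",o["tool_pos"]),proj("top",o["tool_pos"]))
cv2.imwrite("pics/scene2.png",grab_frame("scene"))
E
```

```text
[ 0.6   0.39 -0.85  1.72  0.69  0.75 -2.31] [102.49354912  97.93501699  -4.42359424]
0.764 [ 84.2 101.4]
0.6 [72.1 91.6]
0.45 [59.8 84.5]
0.3 [46.6 79.2]
0.15 [32.7 76.1]
0 [18.5 75. ]
[[199.73336258 213.93768873]] [[291.8500385  139.33240308]]
```

>>> apply_moves --steps '[{"offset": [-0.0075,-0.001,-0.001],"rot": [0,0,0]},{"offset": [-0.0075,-0.001,-0.001],"rot": [0,0,0]},{"offset": [-0.008,0.004,0],"rot": [0,0,0]},{"offset": [-0.0075,0.0045,0],"rot": [0,0,0]},{"offset": [-0.006,0.0035,0],"rot": [0,0,0]},{"offset": [-0.006,0.0035,0],"rot": [0,0,0]},{"offset": [-0.0065,0.0025,0],"rot": [0,0,0]},{"offset": [-0.007,0.0025,0],"rot": [0,0,0]},{"offset": [-0.0065,0.0015,0],"rot": [0,0,0]},{"offset": [-0.007,0.002,0],"rot": [0,0,0]}]'

```text
time: 6.7
tool_pos: [667.5, -31.4, 141.5]
eef_rot: [0.962, -0.089, 0.256, 0.026]
contact_force: [2.4, -2.7, 2.5]
opening: 0.005
grasp_force: 1.6
```

```bash
python3 - <<'E'
from h import *
o=get_obs();print(np.round(o["q"],2),infk(o["tool_pos"]),np.round(Rf(PSI).inv().apply(o["contact_force"]),1))
f=grab_frame("scene");print(landmark_of("scene","bar_knob"),landmark_of("scene","fork"))
D=cv2.resize(f[150:300,150:300],(600,600),interpolation=cv2.INTER_CUBIC);cv2.imwrite("pics/v2.png",D)
E
```

```text
[ 0.69  0.28 -0.87  1.91  0.64  0.63 -2.31] [35.56184745 77.10195184  1.79866088] [ 3.7 -2.3  0.7]
[{'location': [231.0, 204.7], 'conf': 0.84}] [{'location': [228.9, 193.0], 'conf': 0.52}]
```

View pics/v2.png

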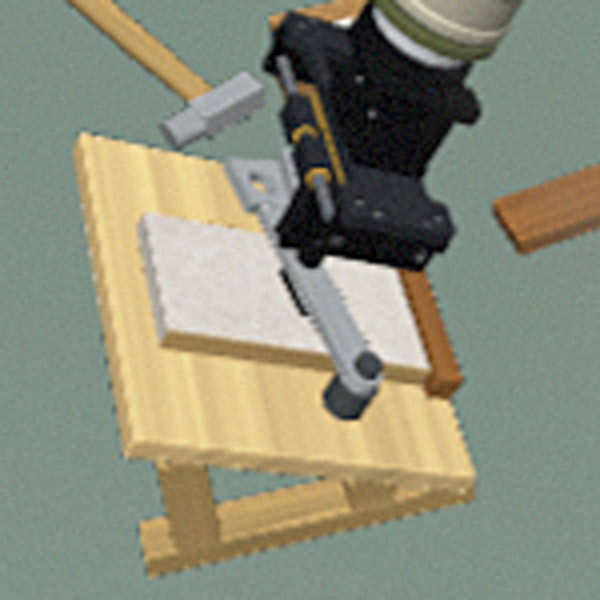

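The bar is swinging down with the fingers behind the knob, and its lug is at (260,180), close to the fork. I'll keep pushing gently.

>>> apply_moves --steps '[{"offset": [-0.005,0.0005,0],"rot": [0,0,0]},{"offset": [-0.005,0.0005,0],"rot": [0,0,0]},{"offset": [-0.003,0,0],"rot": [0,0,0]},{"offset": [-0.002,0,0],"rot": [0,0,0]}]'

```text
time: 7.18
tool_pos: [654.6, -30.2, 134.1]
eef_rot: [0.962, -0.089, 0.256, 0.026]
contact_force: [1.1, -5.5, 0.9]
opening: 0.004
grasp_force: 2.4
```

```bash
python3 - <<'E'
from h import *
o=get_obs();print(infk(o["tool_pos"]),np.round(Rf(PSI).inv().apply(o["contact_force"]),1))
E
```

```text
[20.67654265 75.93658616  1.79779293] [ 2.2 -5.3 -0.3]
```

>>> apply_moves --steps '[{"offset": [-0.002,0,0],"rot": [0,0,0]},{"offset": [-0.001,0,0],"rot": [0,0,0]}]'

```text
time: 7.35
tool_pos: [652.1, -29.7, 132.6]
eef_rot: [0.962, -0.089, 0.256, 0.026]
contact_force: [2.3, -4.3, -0.3]
opening: 0.005
grasp_force: 1.7
```

```bash
python3 - <<'E'
from h import *
o=get_obs();print(infk(o["tool_pos"]),np.round(Rf(PSI).inv().apply(o["contact_force"]),1))
E
```

```text
[17.72372141 76.02765481  1.80353292] [ 2.4 -3.8 -1.8]
```

>>> apply_moves --steps '[{"offset": [-0.002,0,0],"rot": [0,0,0]},{"offset": [-0.001,0,0],"rot": [0,0,0]}]'

```text
time: 7.52
tool_pos: [650.3, -28.7, 131.8]
eef_rot: [0.962, -0.088, 0.257, 0.026]
contact_force: [5.8, -5.7, 0.8]
opening: 0.006
grasp_force: 3.6
```

>>> apply_moves --steps '[{"offset": [-0.001,0,0],"rot": [0,0,0]},{"offset": [-0.001,0,0],"rot": [0,0,0]}]'

```text
time: 7.68
tool_pos: [650.0, -28.6, 131.9]
eef_rot: [0.962, -0.088, 0.258, 0.025]
contact_force: [13.5, -7.4, -1.8]
opening: 0.006
grasp_force: 6.5
```

```bash
python3 - <<'E'
from h import *
o=get_obs();print(infk(o["tool_pos"]),np.round(Rf(PSI).inv().apply(o["contact_force"]),1))
E
```

```text
[15.37090228 76.6773496   2.31733248] [11.8 -4.9 -8.8]
```

>>> apply_moves --steps '[{"offset": [-0.0015,0,0],"rot": [0,0,0]},{"offset": [-0.001,0,0],"rot": [0,0,0]},{"offset": [0,0,0],"rot": [0,0,0]}]'

```text
time: 7.93
tool_pos: [649.6, -28.7, 132.2]
eef_rot: [0.961, -0.089, 0.26, 0.025]
contact_force: [19.3, -7.9, -3.6]
opening: 0.005
grasp_force: 8.7
```

```bash
python3 - <<'E'
from h import *
o=get_obs();print(infk(o["tool_pos"]),np.round(Rf(PSI).inv().apply(o["contact_force"]),1),np.round(o["q"],2))
E
```

```text
[15.1793376  76.54738068  2.7356839 ] [ 15.8  -4.3 -13.3] [ 0.7   0.24 -0.88  1.97  0.64  0.59 -2.33]
```

>>> apply_moves --steps '[{"offset": [0.01,0,0],"rot": [0,0,0]},{"offset": [0.015,0,0],"rot": [0,0,0]},{"offset": [0,0,-0.03],"rot": [0,0,0]},{"offset": [0,0,-0.035],"rot": [0,0,0]},{"offset": [0,0,-0.035],"rot": [0,0,0]},{"offset": [0,0,-0.035],"rot": [0,0,0]},{"offset": [0,0,-0.035],"rot": [0,0,0]},{"offset": [0,0,0],"rot": [0,0,0]}]'

```text
time: 8.6
tool_pos: [585.0, -12.5, 296.0]
eef_rot: [0.961, -0.086, 0.261, 0.026]
contact_force: [1.3, -0.7, 1.2]
opening: 0.006
grasp_force: 0.0
```

```bash
cat >> h.py <<'E'
RD=R.from_euler("z",-12,degrees=True)*R.from_euler("x",180,degrees=True)
E
python3 - <<'E'
from h import *
print(np.round(get_obs()["q"],2));plan([np.array([478.5,307,230]),np.array([478.5,307,74])],RD)
print(atz("top",(203,150),75))
E
```

```text
[ 0.93 -0.19 -0.95  1.9  -0.05  0.84 -1.78]
rotvec [ -0.1 -30.4   1.7]
off [-170.6 -290.4   66. ]
off [ -0.  -0. 156.]
[725.9370827  267.22666493  75.        ]
```

>>> apply_moves --steps '[{"offset": [0,0,0],"rot": [0,-5.1,0.3]},{"offset": [0,0,0],"rot": [0,-5.1,0.3]},{"offset": [0,0,0],"rot": [0,-5.1,0.3]},{"offset": [0,0,0],"rot": [0,-5.1,0.3]},{"offset": [0,0,0],"rot": [0,-5.1,0.3]},{"offset": [0,0,0],"rot": [0,-5,0.2]},{"offset": [-0.017,-0.029,0.006],"rot": [0,0,0]},{"offset": [-0.017,-0.029,0.006],"rot": [0,0,0]},{"offset": [-0.017,-0.029,0.006],"rot": [0,0,0]},{"offset": [-0.017,-0.029,0.006],"rot": [0,0,0]},{"offset": [-0.017,-0.029,0.006],"rot": [0,0,0]},{"offset": [-0.017,-0.029,0.006],"rot": [0,0,0]},{"offset": [-0.017,-0.029,0.006],"rot": [0,0,0]},{"offset": [-0.017,-0.029,0.006],"rot": [0,0,0]},{"offset": [-0.017,-0.029,0.006],"rot": [0,0,0]},{"offset": [-0.017,-0.029,0.006],"rot": [0,0,0]},{"offset": [0,0,0],"rot": [0,0,0]}]' --hand 0.75

```text
time: 10.02
tool_pos: [477.3, 300.1, 232.3]
eef_rot: [0.995, -0.099, -0.007, -0.002]
contact_force: [-0.4, 0.7, 0.8]
opening: 0.75
grasp_force: 0.0
```

```bash
python3 - <<'E'
from h import *
print(np.round(get_obs()["q"],2));plan([np.array([478.5,307,130]),np.array([478.5,307,74])],RD)
f=grab_frame("scene");cv2.imwrite("pics/scene3.png",f)
for q in("fork","bar_knob","pin"): print(landmark_of("scene",q)[:1])
print(proj("scene",[fk([0,0,0]),fk([0,75,28])]))
g=grab_frame("top");cv2.imwrite("pics/top3.png",g)
D=np.zeros((500,800,3),np.uint8);D[:,:400]=cv2.resize(f[185:285,180:260],(400,500),interpolation=cv2.INTER_CUBIC);D[:,400:]=cv2.resize(g[110:210,255:335],(400,500),interpolation=cv2.INTER_CUBIC);cv2.imwrite("pics/v3.png",D)
E
```

```text
[ 0.13  0.33 -0.93  1.57  0.25  1.39 -2.6 ]
rotvec [-0.2  0.9  0.6]
off [ -0.3  -7.  102.3]
off [-0. -0. 56.]
[{'location': [370.1, 296.1], 'conf': 0.72}]
[{'location': [237.1, 204.1], 'conf': 0.81}]
[{'location': [354.6, 299.8], 'conf': 0.68}]
[[228.30168147 194.08361031]
 [238.85870461 205.78517049]]
```

View pics/v3.png

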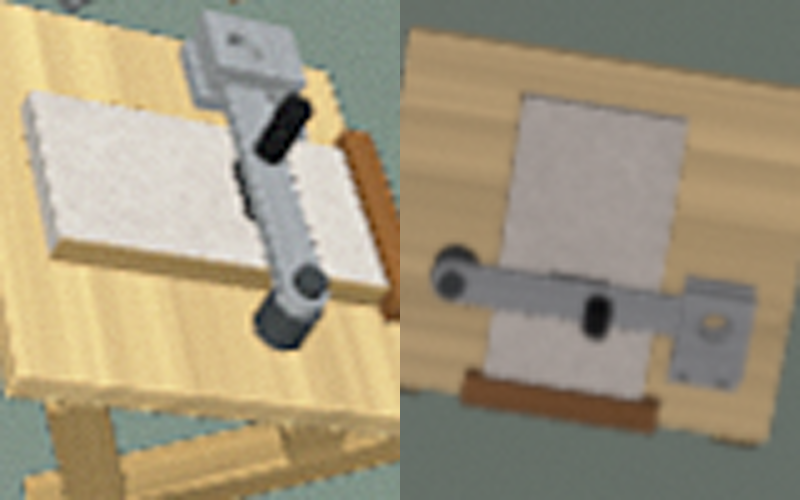

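The bar is closed: in the right half it lies straight from the pivot (450,280) into the fork at (716,322). q7 is at its limit, so I'll turn the tool half a turn, which gives the same grasp.

>>> apply_moves --steps '[{"offset": [0,0,0],"rot": [0,0,7]},{"offset": [0,0,0],"rot": [0,0,7]},{"offset": [0,0,0],"rot": [0,0,7]},{"offset": [0,0,0],"rot": [0,0,7]},{"offset": [0,0,0],"rot": [0,0,7]},{"offset": [0,0,0],"rot": [0,0,7]},{"offset": [0,0,0],"rot": [0,0,7]},{"offset": [0,0,0],"rot": [0,0,7]},{"offset": [0,0,0],"rot": [0,0,7]},{"offset": [0,0,0],"rot": [0,0,7]},{"offset": [0,0,0],"rot": [0,0,7]},{"offset": [0,0,0],"rot": [0,0,7]},{"offset": [0,0,0],"rot": [0,0,7]},{"offset": [0,0,0],"rot": [0,0,7]},{"offset": [0,0,0],"rot": [0,0,7]},{"offset": [0,0,0],"rot": [0,0,7]},{"offset": [0,0,0],"rot": [0,0,7]},{"offset": [0,0,0],"rot": [0,0,7]},{"offset": [0,0,0],"rot": [0,0,7]},{"offset": [0,0,0],"rot": [0,0,7]}]'

```text
time: 11.93
tool_pos: [546.6, 162.3, 76.1]
eef_rot: [0.766, -0.634, -0.091, 0.042]
contact_force: [1.4, 1.0, -0.4]
opening: 0.751
grasp_force: 0.0
```

```bash
cat >> h.py <<'E'
H=R.from_euler("z",180,degrees=True); RD2=RD*H; RT2=RT*H
E
python3 - <<'E'
from h import *
print(np.round(get_obs()["q"],2));plan([np.array([478.5,307,130]),np.array([478.5,307,74])],RD2)
E
```

```text
[-1.15  0.95  1.34  1.66 -0.93  1.53 -2.6 ]
rotvec [ 11.7  -7.  112.3]
off [ 96.7 127.4 -53.9]
off [-0.  0. 56.]
```

>>> apply_moves --steps '[{"offset": [0,0,-0.03],"rot": [0,0,0]},{"offset": [0,0,-0.03],"rot": [0,0,0]},{"offset": [0,0,-0.03],"rot": [0,0,0]},{"offset": [0,0,-0.03],"rot": [0,0,0]},{"offset": [0,0,-0.03],"rot": [0,0,0]},{"offset": [0,0,0],"rot": [-0.7,0.4,-6.9]},{"offset": [0,0,0],"rot": [-0.7,0.4,-6.9]},{"offset": [0,0,0],"rot": [-0.7,0.4,-6.9]},{"offset": [0,0,0],"rot": [-0.7,0.4,-6.9]},{"offset": [0,0,0],"rot": [-0.7,0.4,-6.9]}]'

```text
time: 12.77
tool_pos: [582.6, 127.9, 205.9]
eef_rot: [0.93, -0.347, -0.114, 0.036]
contact_force: [0.3, -0.2, -0.1]
opening: 0.75
grasp_force: 0.0
```

```bash
python3 - <<'E'
from h import *
print(np.round(get_obs()["q"],2));plan([np.array([478.5,307,230]),np.array([478.5,307,74])],RD2)
E
```

```text
[-0.97  0.76  1.21  1.39 -0.66  1.7  -2.08]
rotvec [ 17.1  -7.5 150.1]
off [139.1 153.6 -24.1]
off [ -0.   0. 156.]
```

>>> apply_moves --steps '[{"offset": [0,0,-0.01],"rot": [-0.8,0.35,-6.9]},{"offset": [0,0,-0.01],"rot": [-0.8,0.35,-6.9]},{"offset": [0,0,0],"rot": [-0.8,0.35,-6.9]},{"offset": [0,0,0],"rot": [-0.8,0.35,-6.9]},{"offset": [0,0,0],"rot": [-0.8,0.35,-6.9]},{"offset": [0,0,0],"rot": [-0.8,0.35,-6.9]},{"offset": [0,0,0],"rot": [-0.8,0.35,-6.9]},{"offset": [0,0,0],"rot": [-0.8,0.35,-6.9]},{"offset": [0,0,0],"rot": [-0.8,0.35,-6.9]},{"offset": [0,0,0],"rot": [-0.8,0.35,-6.9]},{"offset": [0,0,0],"rot": [-0.8,0.35,-6.9]},{"offset": [0,0,0],"rot": [-0.8,0.35,-6.9]}]'

```text
time: 13.77
tool_pos: [587.3, 128.0, 225.4]
eef_rot: [0.924, 0.365, -0.104, 0.035]
contact_force: [0.6, 0.2, -0.2]
opening: 0.752
grasp_force: 0.0
```

```bash
python3 - <<'E'
from h import *
print(np.round(get_obs()["q"],2));plan([np.array([478.5,307,230]),np.array([478.5,307,74])],RD2)
E
```

```text
[-0.95  0.58  0.94  1.37 -0.33  1.59 -0.85]
rotvec [ -14.1    6.4 -124.3]
off [143.7 152.4  -4.6]
off [ -0.   0. 156.]
```

>>> apply_moves --steps '[{"offset": [0,0,0],"rot": [-0.8,0.35,-6.9]},{"offset": [0,0,0],"rot": [-0.8,0.35,-6.9]},{"offset": [0,0,0],"rot": [-0.8,0.35,-6.9]},{"offset": [0,0,0],"rot": [-0.8,0.35,-6.9]},{"offset": [0,0,0],"rot": [-0.8,0.35,-6.9]},{"offset": [0,0,0],"rot": [-0.8,0.35,-6.9]},{"offset": [0,0,0],"rot": [-0.8,0.35,-6.9]},{"offset": [0,0,0],"rot": [-0.8,0.35,-6.9]},{"offset": [0,0,0],"rot": [-0.8,0.35,-6.9]},{"offset": [0,0,0],"rot": [-0.8,0.35,-6.9]},{"offset": [0,0,0],"rot": [-0.8,0.35,-6.9]},{"offset": [0,0,0],"rot": [-0.8,0.35,-6.9]},{"offset": [0,0,0],"rot": [-0.8,0.35,-6.9]},{"offset": [0,0,0],"rot": [-0.8,0.35,-6.9]},{"offset": [0,0,0],"rot": [-0.8,0.35,-6.9]},{"offset": [0,0,0],"rot": [-0.8,0.35,-6.9]},{"offset": [0,0,0],"rot": [-0.8,0.35,-6.9]},{"offset": [0,0,0],"rot": [-0.8,0.35,-6.9]}]'

```text
time: 15.27
tool_pos: [587.2, 127.9, 225.8]
eef_rot: [0.105, 0.994, -0.0, 0.003]
contact_force: [0.5, -0.1, -0.3]
opening: 0.748
grasp_force: 0.0
```

```bash
python3 - <<'E'
from h import *
print(np.round(get_obs()["q"],2));plan([np.array([478.5,307,200]),np.array([478.5,307,74])],RD2)
E
```

```text
[-0.74  0.29  0.56  1.56 -0.16  1.33  1.19]
rotvec [ 0.   0.3 -0.1]
off [143.6 152.6  25.8]
off [ -0.   0. 126.]
```

Pose is good. Now over to the rack.

>>> apply_moves --steps '[{"offset": [0.0205,0.0218,0.0037],"rot": [0,0,0]},{"offset": [0.0205,0.0218,0.0037],"rot": [0,0,0]},{"offset": [0.0205,0.0218,0.0037],"rot": [0,0,0]},{"offset": [0.0205,0.0218,0.0037],"rot": [0,0,0]},{"offset": [0.0205,0.0218,0.0037],"rot": [0,0,0]},{"offset": [0.0205,0.0218,0.0037],"rot": [0,0,0]},{"offset": [0.0205,0.0218,0.0037],"rot": [0,0,0]},{"offset": [0,0,0],"rot": [0,0,0]}]'

```text
time: 15.93
tool_pos: [475.9, 314.1, 198.1]
eef_rot: [0.104, 0.995, 0.0, 0.001]
contact_force: [-0.2, -0.1, -0.0]
opening: 0.751
grasp_force: 0.0
```

```bash
python3 - <<'E'
from h import *
print(np.round(get_obs()["q"],2));plan([np.array([478.5,307,130]),np.array([478.5,307,74])],RD2)
E
```

```text
[-1.03  0.23  0.43  1.67 -0.1   1.26  0.78]
rotvec [0.  0.2 0.1]
off [-4.1 -6.3 68.1]
off [-0.  0. 56.]
```

>>> apply_moves --steps '[{"offset": [-0.0041,-0.0063,0.025],"rot": [0,0,0]},{"offset": [0,0,0.025],"rot": [0,0,0]},{"offset": [0,0,0.018],"rot": [0,0,0]},{"offset": [0,0,0],"rot": [0,0,0]}]'

```text
time: 16.27
tool_pos: [481.3, 299.4, 127.5]
eef_rot: [0.108, 0.994, -0.003, 0.001]
contact_force: [-0.2, -0.2, 1.0]
opening: 0.752
grasp_force: 0.0
```

```bash
python3 - <<'E'
from h import *
print(np.round(get_obs()["q"],2));plan([np.array([478.5,307,74])],RD2)
E
```

```text
[-1.01  0.29  0.43  1.76 -0.13  1.13  0.82]
rotvec [-0.3  0.1 -0.4]
off [ 4.3  6.8 53.5]
```

>>> apply_moves --steps '[{"offset": [0,0,0],"rot": [0,0,0]},{"offset": [0,0,0],"rot": [0,0,0]},{"offset": [0,0,0],"rot": [0,0,0]}]'

```text
time: 16.52
tool_pos: [483.4, 302.3, 132.9]
eef_rot: [0.107, 0.994, 0.0, 0.004]
contact_force: [0.7, 0.4, 0.1]
opening: 0.75
grasp_force: 0.0
```

```bash
python3 - <<'E'
from h import *
plan([np.array([478.5,307,112]),np.array([478.5,307,74])],RD2)
E
```

```text
rotvec [ 0.1  0.4 -0.3]
off [ 5.7  3.5 20.9]
off [-0.  0. 38.]
```

>>> apply_moves --steps '[{"offset": [0.0025,0.002,0],"rot": [0,0,0]},{"offset": [0.0025,0.0015,0],"rot": [0,0,0]},{"offset": [0,0,0],"rot": [0,0,0]},{"offset": [0,0,0],"rot": [0,0,0]},{"offset": [0,0,0],"rot": [0,0,0]},{"offset": [0,0,0],"rot": [0,0,0]}]'

```text
time: 17.02
tool_pos: [478.2, 306.8, 131.4]
eef_rot: [0.107, 0.994, -0.0, 0.003]
contact_force: [0.2, 0.2, 0.2]
opening: 0.75
grasp_force: 0.0
```

```bash
python3 - <<'E'
from h import *
plan([np.array([478.5,307,74])],RD2)
E
```

```text
rotvec [ 0.   0.3 -0.3]
off [-0.2  0.3 57.4]
```

Centred. I'll descend, settle, then grip.

>>> apply_moves --steps '[{"offset": [0,0,0.012],"rot": [0,0,0]},{"offset": [0,0,0.012],"rot": [0,0,0]},{"offset": [0,0,0.012],"rot": [0,0,0]},{"offset": [0,0,0.012],"rot": [0,0,0]},{"offset": [0,0,0.006],"rot": [0,0,0]},{"offset": [0,0,0.003],"rot": [0,0,0]},{"offset": [0,0,0],"rot": [0,0,0]},{"offset": [0,0,0],"rot": [0,0,0]},{"offset": [0,0,0],"rot": [0,0,0]}]'

```text
time: 17.77
tool_pos: [478.9, 306.9, 74.9]
eef_rot: [0.107, 0.994, 0.0, 0.003]
contact_force: [0.1, 0.1, 0.8]
opening: 0.749
grasp_force: 0.0
```

>>> apply_moves --steps '[{"offset": [0,0,0],"rot": [0,0,0]},{"offset": [0,0,0],"rot": [0,0,0]},{"offset": [0,0,0],"rot": [0,0,0]},{"offset": [0,0,0],"rot": [0,0,0]},{"offset": [0,0,0],"rot": [0,0,0]},{"offset": [0,0,0],"rot": [0,0,0]},{"offset": [0,0,0],"rot": [0,0,0]}]' --hand 0 --squeeze 40

```text
time: 18.35
tool_pos: [478.5, 306.9, 74.4]
eef_rot: [0.107, 0.994, -0.0, 0.003]
contact_force: [-0.5, 1.1, 0.5]
opening: 0.313
grasp_force: 40.1
```

>>> apply_moves --steps '[{"offset": [0,0,-0.008],"rot": [0,0,0]},{"offset": [0,0,-0.012],"rot": [0,0,0]},{"offset": [0,0,-0.015],"rot": [0,0,0]},{"offset": [0,0,-0.02],"rot": [0,0,0]},{"offset": [0,0,-0.025],"rot": [0,0,0]},{"offset": [0,0,-0.03],"rot": [0,0,0]},{"offset": [0,0,-0.03],"rot": [0,0,0]},{"offset": [0,0,-0.03],"rot": [0,0,0]},{"offset": [0,0,-0.02],"rot": [0,0,0]},{"offset": [0,0,0],"rot": [0,0,0]},{"offset": [0,0,0],"rot": [0,0,0]},{"offset": [0,0,0],"rot": [0,0,0]}]'

```text
time: 19.35
tool_pos: [477.0, 306.4, 263.8]
eef_rot: [0.107, 0.994, -0.001, 0.003]
contact_force: [-0.8, -0.5, -2.4]
opening: 0.31
grasp_force: 40.2
```

```bash
python3 - <<'E'
from h import *
print(np.round(get_obs()["q"],2));plan([fk([0,0,150]),fk([0,0,90])],RT2);print(fk([0,0,150]))
E
```

```text
[-1.04  0.18  0.45  1.58 -0.08  1.39  0.77]
rotvec [ -0.6 -29.7  -1.9]
off [-118.  -375.3   81.7]
off [ 0.  0. 60.]
[550.51172304 -88.47278199 252.10381057]
```

>>> apply_moves --steps '[{"offset": [0,0,0],"rot": [-0.1,-4.95,-0.3]},{"offset": [0,0,0],"rot": [-0.1,-4.95,-0.3]},{"offset": [0,0,0],"rot": [-0.1,-4.95,-0.3]},{"offset": [0,0,0],"rot": [-0.1,-4.95,-0.3]},{"offset": [0,0,0],"rot": [-0.1,-4.95,-0.3]},{"offset": [0,0,0],"rot": [-0.1,-4.95,-0.4]},{"offset": [-0.0084,-0.0268,0.0058],"rot": [0,0,0]},{"offset": [-0.0084,-0.0268,0.0058],"rot": [0,0,0]},{"offset": [-0.0084,-0.0268,0.0058],"rot": [0,0,0]},{"offset": [-0.0084,-0.0268,0.0058],"rot": [0,0,0]},{"offset": [-0.0084,-0.0268,0.0058],"rot": [0,0,0]},{"offset": [-0.0084,-0.0268,0.0058],"rot": [0,0,0]},{"offset": [-0.0084,-0.0268,0.0058],"rot": [0,0,0]},{"offset": [-0.0084,-0.0268,0.0058],"rot": [0,0,0]}]'

```text
time: 20.52
tool_pos: [518.3, 79.6, 255.9]
eef_rot: [0.087, 0.962, -0.024, 0.257]
contact_force: [0.3, 0.2, -2.0]
opening: 0.313
grasp_force: 40.2
```

>>> apply_moves --steps '[{"offset": [-0.0084,-0.0268,0.0058],"rot": [0,0,0]},{"offset": [-0.0084,-0.0268,0.0058],"rot": [0,0,0]},{"offset": [-0.0084,-0.0268,0.0058],"rot": [0,0,0]},{"offset": [-0.0084,-0.0268,0.0058],"rot": [0,0,0]},{"offset": [-0.0084,-0.0268,0.0058],"rot": [0,0,0]},{"offset": [-0.0084,-0.0268,0.0058],"rot": [0,0,0]},{"offset": [0,0,0],"rot": [0,0,0]},{"offset": [0,0,0],"rot": [0,0,0]},{"offset": [0,0,0],"rot": [0,0,0]},{"offset": [0,0,0],"rot": [0,0,0]}]'

```text
time: 21.35
tool_pos: [550.0, -86.5, 251.9]
eef_rot: [0.086, 0.962, -0.023, 0.258]
contact_force: [0.1, -0.4, -2.1]
opening: 0.314
grasp_force: 40.2
```

```bash
python3 - <<'E'
from h import *
print(np.round(get_obs()["q"],2),infk(get_obs()["tool_pos"]));plan([fk([0,0,90])],RT2)
E
```

```text
[-0.99 -0.44  0.81  2.1   0.61  0.91  0.97] [ -0.86621537   1.85090679 150.22377879]
rotvec [ 0.1 -0.   0.1]
off [-0.9 -1.9 60.2]
```

>>> apply_moves --steps '[{"offset": [-0.0005,-0.001,0.02],"rot": [0,0,0]},{"offset": [-0.0004,-0.0009,0.02],"rot": [0,0,0]},{"offset": [0,0,0.02],"rot": [0,0,0]},{"offset": [0,0,0.014],"rot": [0,0,0]},{"offset": [0,0,0.008],"rot": [0,0,0]},{"offset": [0,0,0],"rot": [0,0,0]},{"offset": [0,0,0],"rot": [0,0,0]},{"offset": [0,0,0],"rot": [0,0,0]},{"offset": [0,0,0],"rot": [0,0,0]}]'

```text
time: 22.1
tool_pos: [591.4, -96.4, 182.5]
eef_rot: [0.087, 0.962, -0.022, 0.258]
contact_force: [-0.1, -1.1, -1.5]
opening: 0.316
grasp_force: 40.2
```

```bash
python3 - <<'E'
from h import *
print(np.round(get_obs()["q"],2),infk(get_obs()["tool_pos"]));plan([fk([0,0,66])],RT2)
o=get_obs();r=R.from_quat(o["eef_rot"]);P=o["tool_pos"]+r.apply([[0,0,14.4],[0,0,58.4]])
f=grab_frame("scene");cv2.imwrite("pics/scene4.png",f);print(proj("scene",P),landmark_of("scene","pin")[:2],recognise("scene","pin")[:1])
c=np.round(proj("scene",fk([0,10,10]))[0]).astype(int);print(c)
D=cv2.resize(f[c[1]-35:c[1]+35,c[0]-40:c[0]+40],(800,700),interpolation=cv2.INTER_CUBIC)[:600];cv2.imwrite("pics/v4.png",D)
E
```

```text
[-1.16 -0.25  1.12  2.12  0.52  0.67  1.07] [ 1.25622343 -0.49894899 68.92688468]
rotvec [0.1 0.1 0. ]
off [1.3 0.5 2.9]
[[236.49063106 179.69164257]
 [229.48502592 191.2146895 ]] [{'location': [238.0, 181.6], 'conf': 0.75}] [{'bbox': [232.4, 160.2, 243.2, 193.4], 'conf': 0.59}]
[231 194]
```

View pics/v4.png

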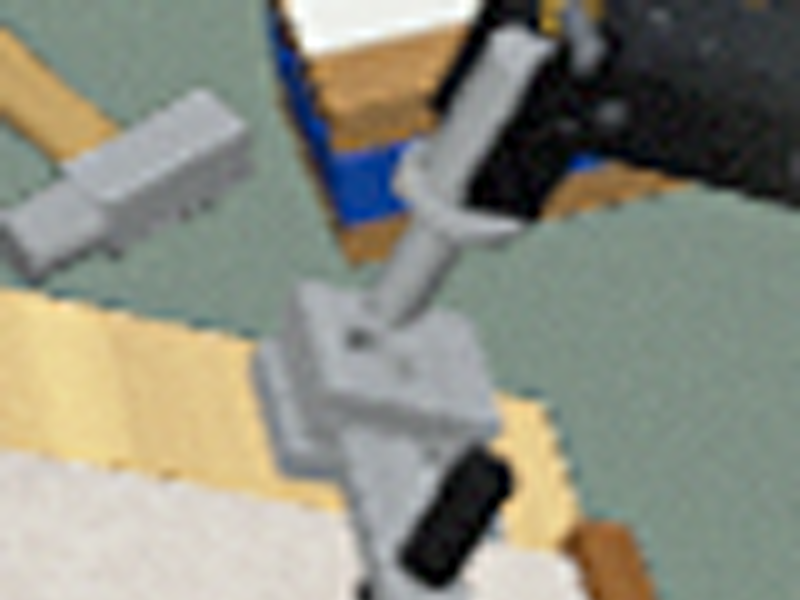

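The pin's foot is at (388,322) in the crop, just above the fork hole at (358,338). That is within about 0.5 px of the prediction, so I'll lower it gently while watching the force.

>>> apply_moves --steps '[{"offset": [0.0008,0.0005,0.004],"rot": [0,0,0]},{"offset": [0,0,0.004],"rot": [0,0,0]},{"offset": [0,0,0.003],"rot": [0,0,0]},{"offset": [0,0,0.003],"rot": [0,0,0]},{"offset": [0,0,0],"rot": [0,0,0]},{"offset": [0,0,0],"rot": [0,0,0]},{"offset": [0,0,0],"rot": [0,0,0]}]'

```text
time: 22.83
tool_pos: [597.4, -97.5, 169.3]
eef_rot: [0.087, 0.962, -0.023, 0.258]
contact_force: [-1.0, 0.8, -1.4]
opening: 0.311
grasp_force: 40.2
```

```bash
cat > st.py <<'E'
from h import *
o=get_obs();print(o["time"],np.round(infk(o["tool_pos"]),1),"F",np.round(Rf(PSI).inv().apply(o["contact_force"]),1),"T",np.round(Rf(PSI).inv().apply(o["wrist_torque"]),2),np.round(o["q"],2)); plan([fk([0,0,40])],RT2)
E
python3 st.py
```

```text
22.8333 [-0.1 -0.5 54.4] F [-1.6  0.6 -0.7] T [ 0.04  1.09 -0.08] [-1.22 -0.21  1.2   2.12  0.47  0.62  1.1 ]
rotvec [ 0.  0. -0.]
off [-0.1  0.5 14.4]
```

>>> apply_moves --steps '[{"offset": [0,0.0002,0.003],"rot": [0,0,0]},{"offset": [0,0.0002,0.003],"rot": [0,0,0]},{"offset": [0,0,0.003],"rot": [0,0,0]},{"offset": [0,0,0.003],"rot": [0,0,0]},{"offset": [0,0,0],"rot": [0,0,0]},{"offset": [0,0,0],"rot": [0,0,0]}]'

```text
time: 23.33
tool_pos: [602.8, -98.2, 158.3]
eef_rot: [0.087, 0.962, -0.023, 0.257]
contact_force: [-2.4, 0.9, -5.2]
opening: 0.315
grasp_force: 40.2
```

```bash
python3 st.py
```

```text
23.3333 [-0.8 -0.2 42.2] F [-4.8  0.5 -3.2] T [ 0.11  1.93 -0.03] [-1.28 -0.15  1.3   2.12  0.39  0.57  1.17]
rotvec [ 0.  -0.1 -0. ]
off [-0.8  0.2  2.2]
```

>>> apply_moves --steps '[{"offset": [0.0008,0,0.003],"rot": [0,0,0]},{"offset": [0,0,0.003],"rot": [0,0,0]},{"offset": [0,0,0.001],"rot": [0,0,0]},{"offset": [0,0,0],"rot": [0,0,0]},{"offset": [0,0,0],"rot": [0,0,0]}]'

```text
time: 23.75
tool_pos: [605.9, -98.7, 152.3]
eef_rot: [0.087, 0.962, -0.023, 0.258]
contact_force: [-2.6, 0.5, -5.5]
opening: 0.309
grasp_force: 40.2
```

```bash
python3 st.py
```

```text
23.75 [-1.1 -0.2 35.4] F [-5.   0.1 -3.4] T [ 0.14  1.87 -0.01] [-1.27 -0.07  1.32  2.12  0.25  0.53  1.28]
rotvec [ 0. -0. -0.]
off [-1.1  0.2 -4.6]
```

>>> apply_moves --steps '[{"offset": [0.0008,0,0.003],"rot": [0,0,0]},{"offset": [0,0,0.003],"rot": [0,0,0]},{"offset": [0,0,0.002],"rot": [0,0,0]},{"offset": [0,0,0],"rot": [0,0,0]},{"offset": [0,0,0],"rot": [0,0,0]}]'

```text
time: 24.17
tool_pos: [609.4, -99.3, 145.3]
eef_rot: [0.087, 0.962, -0.023, 0.258]
contact_force: [-2.6, 0.0, -5.5]
opening: 0.311
grasp_force: 40.2
```

```bash
python3 st.py
```

```text
24.1667 [-1.5 -0.1 27.5] F [-4.9 -0.4 -3.5] T [ 0.09  1.67 -0.07] [-1.22  0.02  1.32  2.12  0.04  0.5   1.45]
rotvec [ 0.  0. -0.]
off [ -1.5   0.1 -12.5]
```

>>> apply_moves --steps '[{"offset": [0.0008,0,0.003],"rot": [0,0,0]},{"offset": [0,0,0.003],"rot": [0,0,0]},{"offset": [0,0,0.002],"rot": [0,0,0]},{"offset": [0,0,0],"rot": [0,0,0]},{"offset": [0,0,0],"rot": [0,0,0]}]'

```text
time: 24.58
tool_pos: [613.0, -100.0, 138.4]
eef_rot: [0.087, 0.962, -0.023, 0.258]
contact_force: [-1.5, -0.2, -3.7]
opening: 0.31
grasp_force: 40.2
```

```bash
python3 st.py
```

```text
24.5833 [-1.8 -0.1 19.7] F [-3.1 -0.5 -2.5] T [ 0.08  1.36 -0.01] [-1.15  0.09  1.27  2.12 -0.1   0.48  1.57]
rotvec [ 0.1  0.1 -0. ]
off [ -1.8   0.1 -20.3]
```

>>> apply_moves --steps '[{"offset": [0.0004,0,0.003],"rot": [0,0,0]},{"offset": [0,0,0.001],"rot": [0,0,0]},{"offset": [0,0,0.001],"rot": [0,0,0]},{"offset": [0,0,0],"rot": [0,0,0]},{"offset": [0,0,0],"rot": [0,0,0]}]'

```text
time: 25.0
tool_pos: [615.3, -100.2, 133.8]
eef_rot: [0.087, 0.962, -0.023, 0.259]
contact_force: [-0.8, 0.6, -3.5]
opening: 0.308
grasp_force: 40.2
```

```bash
python3 st.py
```

```text
25.0 [-2.1  0.  14.6] F [-2.5  0.4 -2.6] T [ 0.13  0.98 -0.03] [-1.1   0.12  1.23  2.12 -0.16  0.47  1.61]
rotvec [ 0.1  0.1 -0. ]
off [ -2.1  -0.  -25.4]
```

>>> apply_moves --steps '[{"offset": [0.0003,0,0.001],"rot": [0,0,0]},{"offset": [0,0,0.001],"rot": [0,0,0]},{"offset": [0,0,0],"rot": [0,0,0]},{"offset": [0,0,0],"rot": [0,0,0]}]'

```text
time: 25.33
tool_pos: [616.1, -100.4, 132.5]
eef_rot: [0.087, 0.962, -0.022, 0.258]
contact_force: [-24.2, 5.1, 24.3]
opening: 0.308
grasp_force: 40.0
```

>>> apply_moves --steps '[{"offset": [0,0,0.001],"rot": [0,0,0]},{"offset": [0,0,0.001],"rot": [0,0,0]},{"offset": [0,0,0],"rot": [0,0,0]},{"offset": [0,0,0],"rot": [0,0,0]}]'

```text
time: 25.67
tool_pos: [617.8, -100.6, 131.5]
eef_rot: [0.087, 0.962, -0.022, 0.259]
contact_force: [-26.4, 5.4, 32.0]
opening: 0.313
grasp_force: 40.0
```

```bash
python3 st.py
```

```text
25.6667 [-1.1  0.1 11.4] F [-7.3  0.6 41.2] T [0.01 2.24 0.02] [-1.07  0.13  1.2   2.11 -0.19  0.46  1.64]
rotvec [ 0.1  0.1 -0.1]
off [ -1.1  -0.1 -28.6]
```

The collar has seated: axial force jumped to about 41 N. I'll ease off and release.

>>> apply_moves --steps '[{"offset": [0,0,-0.001],"rot": [0,0,0]},{"offset": [0,0,-0.001],"rot": [0,0,0]},{"offset": [0,0,0],"rot": [0,0,0]},{"offset": [0,0,0],"rot": [0,0,0]}]'

```text
time: 26.0
tool_pos: [615.9, -100.2, 131.8]
eef_rot: [0.087, 0.962, -0.023, 0.258]
contact_force: [-0.6, -0.4, -1.7]
opening: 0.312
grasp_force: 40.0
```

>>> apply_moves --steps '[{"offset": [0,0,0],"rot": [0,0,0]},{"offset": [0,0,0],"rot": [0,0,0]},{"offset": [0,0,0],"rot": [0,0,0]},{"offset": [0,0,0],"rot": [0,0,0]},{"offset": [0,0,0],"rot": [0,0,0]}]' --hand 0.6

```text
time: 26.42
tool_pos: [615.9, -100.5, 131.7]
eef_rot: [0.087, 0.962, -0.023, 0.258]
contact_force: [0.1, -0.2, -1.0]
opening: 0.568
grasp_force: 0.0
```

```bash
python3 st.py
```

```text
26.4167 [-2.6 -0.1 12.5] F [-0.4 -0.2 -1. ] T [ 0.04  0.45 -0.01] [-1.08  0.12  1.22  2.12 -0.17  0.46  1.63]
rotvec [ 0.1  0.1 -0. ]
off [ -2.6   0.1 -27.5]
```

>>> apply_moves --steps '[{"offset": [0,0,-0.006],"rot": [0,0,0]},{"offset": [0,0,-0.008],"rot": [0,0,0]},{"offset": [0,0,-0.01],"rot": [0,0,0]},{"offset": [0,0,-0.01],"rot": [0,0,0]},{"offset": [0,0,-0.01],"rot": [0,0,0]},{"offset": [0,0,-0.012],"rot": [0,0,0]},{"offset": [0,0,-0.015],"rot": [0,0,0]},{"offset": [0,0,-0.02],"rot": [0,0,0]},{"offset": [0,0,-0.02],"rot": [0,0,0]},{"offset": [0,0,-0.02],"rot": [0,0,0]},{"offset": [0,0,-0.02],"rot": [0,0,0]},{"offset": [0,0,0],"rot": [0,0,0]},{"offset": [0,0,0],"rot": [0,0,0]},{"offset": [0,0,0],"rot": [0,0,0]},{"offset": [0,0,0],"rot": [0,0,0]}]'

```text
time: 27.67
tool_pos: [541.8, -87.0, 259.4]
eef_rot: [0.087, 0.962, -0.023, 0.257]
contact_force: [0.2, 1.1, -1.3]
opening: 0.599
grasp_force: 0.0
```

```bash
python3 st.py; python3 - <<'E'
from h import *
f=grab_frame("scene");g=grab_frame("top");print(landmark_of("scene","pin")[:1],landmark_of("scene","bar_knob")[:1],proj("scene",fk([0,0,0])))
D=np.zeros((500,800,3),np.uint8);D[:,:400]=cv2.resize(f[165:265,175:255],(400,500),interpolation=cv2.INTER_CUBIC);D[:,400:]=cv2.resize(g[110:210,255:335],(400,500),interpolation=cv2.INTER_CUBIC);cv2.imwrite("pics/v5.png",D)
E
```

```text
27.6667 [-4.000e+00 -1.000e-01  1.607e+02] F [-0.6  1.1 -1.2] T [ 0.12  0.48 -0.07] [-0.91 -0.44  0.75  2.1   0.57  0.92  1.  ]
rotvec [ 0.1 -0.1  0. ]
off [-4.000e+00  1.000e-01  1.207e+02]
[{'location': [231.5, 194.8], 'conf': 0.75}] [{'location': [432.9, 342.4], 'conf': 0.47}] [[228.30168147 194.08361031]]
```

View pics/v5.png

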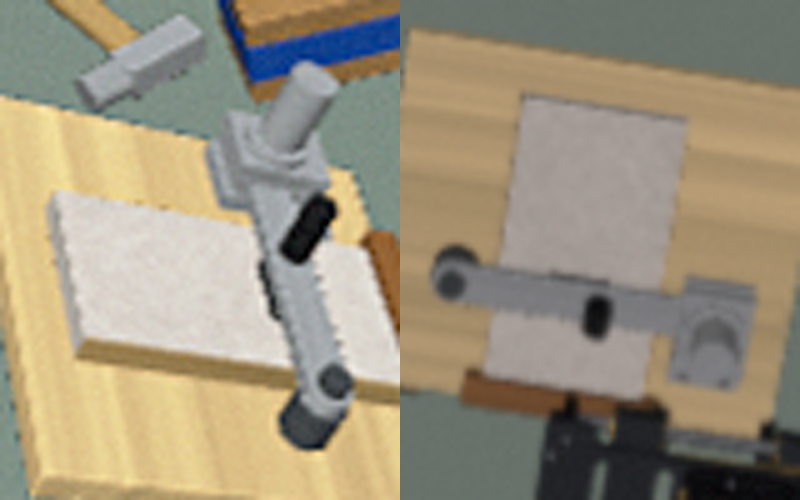

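The pin stands in the fork with its collar flat on the ear at (290,155). The bar is closed and the gripper is clear, so I'll hand in.

```bash
python3 -c "from plant import *; print(finish_job())"
```

```text
the job is handed in; nothing more can be done
None
```

I swung the bar home in the fork, pushed the big pin through until its collar seated and let go; the job was handed in at about 28 s, no verdict was shown, and I did not re-check every bystander afterwards.

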